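Snug the adjustable wrench on the jig's clamp nut and tighten it

TASK

The adjustable wrench lies round the big clamp nut of the glazing jig, but its jaw is slack. Without swinging the handle yet, roll the wrench's worm with a fingertip, dragging its top towards the handle, until the jaw closes snugly on the nut; then swing the handle to tighten the nut clockwise (seen from above) by about 45 degrees, and let go.

Things in the scene. Friction and masses are not known exactly. Their poses are not given: they have to be found in the camera images.
- worm_top (a point): Top of the wrench's worm, a knurled steel roller 28 mm across, 26 long (axle along y), 46 mm from the nut axis, 55 mm above the bench; nearby head is 9 mm lower, stud 8. Axes: x along the handle away from the nut, y towards the fixed jaw, z up. Fixed to the wrench, does not roll. Worm and moving jaw dip on a spring (4 N + 1.5 N/mm, 5 mm); pressed 3-4 mm, the worm rolls by friction under a dragged fingertip.
- handle (a point): Middle of the wrench's straight steel handle, 170 mm along +x from the nut's vertical axis, 37 mm above the bench; axes as worm_top. Handle 24 mm wide, 14 thick (30 to 44 mm above the bench, clear beneath), straight from 120 to 240 mm from the nut. The wrench only swings about the nut's axis and stays where left. Clockwise moves this point along -y; it takes about 3 N here.
- jaw (a joint): Travel of the wrench's moving jaw, m: 0 wide open, 8 mm clear of the nut; 0.008 snug on it. Starts 4 to 7 mm clear. Moved only by the worm: dragging the worm's top along +x closes it, 4 mm per radian, about 3 mm per 10 mm of drag; once tight the fingertip just slips. More strokes may be made, lifting between them.
- nut (a joint): Turn of the big dark steel hex nut (36 mm across flats, top 45 mm above the bench, on a grey round clamp foot 116 mm across, 25 high), rad: 0 at the start, growing clockwise seen from above. It stays where it is left; only the closed wrench turns it, with a few degrees of play.

How it is judged:
By the outcome, as a careful person would: the job done as asked, in the order asked, and still so for the second after the job is handed in, with the robot touching nothing.
It also fails if it takes over 42 s, if anything falls off the work surface, if the arm or the gripper's body presses on something with over 40 N, if the wrist force passes 120 N, or if a joint passes its speed limit or range.

ROBOT

A 6-joint arm with a two-finger parallel gripper is mounted at the origin on the work surface. World frame = base frame: x ahead of the robot, y to its left, z up, the work surface at z = 0. Lengths are in mm, angles in rad, forces in N, time in s.
With the tool pointing down it reaches from about 400 to 925 mm from the base axis. Payload 12.5 kg.
Tool frame: the origin (TCP) lies midway between the tips of the shut fingers; the grasp point (between the pads) lies 19 mm behind it; z points along the fingers, y is the line along which they close (so a half turn about z gives the same grasp; the last joint's range is limited). The gripper opens to 95 mm and grips with 3 to 60 N. Pads are 20 mm wide; open, the fingers measure 119 mm over their backs; the gripper's body (75 mm by 180 mm) begins 59 mm behind the grasp point.
Start: joints at [-1.359, 0.491, 1.559, -0, 1.092, -0.106], TCP at [195.322, -593.714, 214.661] pointing down, gripper open.
Joint ranges: [-3.1, 3.1], [-0.84, 2.19], [0.05, 2.79], [-1.13, 4.28], [0.06, 2.93], [-2.69, 2.69]. Speed limits (rad/s): [2.22, 2.22, 2.79, 3.14, 3.14, 3.14].

INTERFACE

Orientations are given as [roll, pitch, yaw] about the fixed x, y, z axes, in that order (R = Rz(yaw) Ry(pitch) Rx(roll)).
In Python, from cell import readout, eyes, env gives the robot as it stands.
- The arm moves only by the tool move_arm, never from a script. Its argument "plan" is a list of rows, each a list of 3 entries, a list of its own where there are three numbers: the turn, a rotation vector about the tool's x, y, z in degrees, then the shift along the tool's x, y, z in m, then the gripper command: -1 is shut, 1 is fully open, values between are in proportion. In form: [[[ax, ay, az], [x, y, z], jaw], ...]. A call has 1 to 5 rows; each row is the pose to reach, as a shift and turn from the pose commanded when the call began, along the tool's axes at that moment; what a row does not reach only later rows make up. A row lasts 1/8 s, in which the tool goes at most 62.5 mm and 10.7 degrees, less where a joint would pass 70% of its speed; a pose out of reach is approached as far as the arm can. A call with a gripper value outside its range is refused whole. The fingers move at their own pace and stop on an object; the grip force is fixed at half the most. Time passes only in rows, so rows that repeat a pose let the fingers close. It gives the time, the measured TCP pose, the force, the opening and the grip force at its end, in the units of the state.
- readout.state(): the state, without advancing time (a new reading comes with each control period).
- eyes.read_camera(name): name is "scene" or "side" or "wrist"; returns a dict with "img" (384x512x3 uint8, red, green, blue), "K" (3x3 intrinsics, pixels), "extrinsics" (4x4, takes a point from camera to world coordinates). Camera axes: x right, y up, looking along -z (the intrinsics and any distortion apply to the point x, -y, -z); pixel columns grow to the right and rows downward; lengths in mm; the calibration is good to about 2 mm. A picture is of the moment at which its call begins. There is no depth.
- env.job_done(): hands the job in; it is judged then, once.
Trained networks look in a picture, given as the dict that the camera call returned (one of the last four; its "shot" number tells which), for a name from the list of things; names that differ only in an ending like _2 or _b are one class to them, and where a whole thing is asked for, a point or a joint stands for the part that bears it (a point fixed in the world has none). Each returns a list of dicts, best first, with "score" (0 to 1); they miss things now and then, are a little off and sometimes report something else, mostly with a low value. They report only what shows in the picture. A call takes as long as a camera call.
- eyes.cut_out(picture, name): "mask" (384x512 bool, what is visible of it) and "uv" ([column, row] in pixels, amid what is visible of it).
The state is a dict: "t": time; "joints": joint angles; "qvel": joint speeds; "tau": joint torques, N m; "eef_pos": TCP position; "tcp_rot": TCP orientation; "ft_force": force on the tool from outside, world axes, zero at the start; "moment": the same for the moment, N m; "opening": opening from 0.0 (shut) to 1.0 (fully open); "grip_force": force on a finger pad.
Only numpy, scipy, OpenCV 4.12 (cv2) and the standard library are available. Lean on these libraries where they do the work, as an engineer would, in place of code of your own. Each camera call takes 0.05 s, during which the arm holds its last target. There are 200 camera calls.

## Working session

There is one attempt and no reset: what is moved stays moved. The work goes in short steps, Python scripts to look and compute and a tool call to move; the robot and the scene stay as the last step left them, time stands still between calls to the robot, and variables do not carry over. Pictures are saved under pics/ and viewed, at most 10 in all, crops included, and the job is handed in when it is done.

Besides the shell and the picture viewer there is one more tool, called after ">>>" by a JSON object that holds its "api" and its "payload", one argument or row to a line. move_arm: Moves the arm, as the interface text tells. Its arguments: {"type":"object","properties":{"plan":{"type":"array","items":{"type":"array"}}},"required":["plan"]}

```bash
mkdir -p pics
cat > h.py <<'E'
import numpy as np, cv2
from cell import readout, eyes, env
def shot(n,f=None):
    p=eyes.read_camera(n)
    if f: cv2.imwrite('pics/'+f,p['img'][...,::-1])
    return p
def ray(p,uv):
    E=np.array(p['extrinsics']);K=np.array(p['K'])
    d=np.linalg.inv(K)@[uv[0],uv[1],1]; d=E[:3,:3]@[d[0],-d[1],-d[2]]
    return E[:3,3],d
def onz(p,uv,z):
    o,d=ray(p,uv); return o+d*(z-o[2])/d[2]
def proj(p,X):
    E=np.array(p['extrinsics']);K=np.array(p['K'])
    c=E[:3,:3].T@(np.array(X)-E[:3,3]); q=K@[c[0],-c[1],-c[2]]; return q[:2]/q[2]
E
python3 - <<'E'
from h import *
print(readout.state())
for n in ['scene','side','wrist']:
    p=shot(n,n+'0.png'); print(n,{k:v for k,v in p.items() if k not in('img',)})
    for nm,z in [('worm_top',55),('handle',44),('nut',45)]:
        for d in eyes.cut_out(p,nm)[:2]: print(nm,d['score'],d['uv'],d['mask'].sum(),onz(p,d['uv'],z).round(1))
a=[cv2.imread(f'pics/{n}0.png') for n in ['scene','side']]
cv2.imwrite('pics/a.png',cv2.resize(np.vstack(a),None,fx=.78,fy=.78))
E
```

```text
{'t': 0.0, 'joints': array([-1.35861528e+00,  4.91579134e-01,  1.55949604e+00, -3.99295848e-06,
        1.09172050e+00, -1.05601293e-01]), 'qvel': array([ 0.00212406, -0.00039496,  0.00071328,  0.00221039,  0.00036862,
        0.00024396]), 'tau': array([-2.29530298e-03, -6.12644434e+01, -2.58180875e+01,  6.91037276e-02,
        4.82711813e-02, -1.36263784e-04]), 'eef_pos': array([ 195.25012643, -593.43224046,  214.03355647]), 'tcp_rot': array([-3.14039597e+00, -1.23282295e-04,  3.17784105e-01]), 'ft_force': array([ 0.72795553,  0.57990384, -0.74274665]), 'moment': array([0.00457709, 0.02500014, 0.00747703]), 'grip_force': 0.0, 'opening': 0.9994524896815398}
scene {'K': array([[350.81560974,   0.        , 261.13855325],
       [  0.        , 350.81560974, 185.19362252],
       [  0.        ,   0.        ,   1.        ]]), 'extrinsics': array([[ 2.06722756e-01, -6.08680622e-01,  7.66011490e-01,
         1.14332984e+03],
       [ 9.78389283e-01,  1.32193454e-01, -1.58994658e-01,
        -7.14403910e+01],
       [-4.48473732e-03,  7.82325247e-01,  6.22853992e-01,
         4.82330142e+02
[... 774 characters left out ...]
, 'shot': 2}
worm_top 0.93 [281.7, 241.4] 4872 [597.4  97.5  55. ]
handle 0.95 [280.2, 242.2] 4542 [603.2  89.7  44. ]
nut 0.58 [264.1, 271.2] 667 [598.2 145.4  45. ]
wrist {'K': array([[305.84812048,   0.        , 256.3661324 ],
       [  0.        , 305.84812048, 187.04444252],
       [  0.        ,   0.        ,   1.        ]]), 'extrinsics': array([[ 3.13082021e-01,  9.23353463e-01,  2.22256677e-01,
         2.57534519e+02],
       [-9.49725755e-01,  3.04191249e-01,  7.40855862e-02,
        -5.72334277e+02],
       [ 7.98646359e-04, -2.34277756e-01,  9.72169376e-01,
         3.83972258e+02],
       [ 0.00000000e+00,  0.00000000e+00,  0.00000000e+00,
         1.00000000e+00]]), 'shot': 3}
```

View pics/a.png

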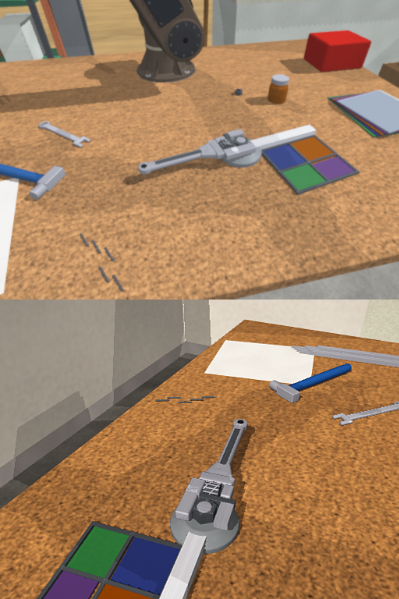

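Run:
```python
import cv2
a=cv2.imread('pics/side0.png')[150:350,180:400]
cv2.imwrite('pics/b.png',cv2.resize(a,None,fx=3,fy=3,interpolation=cv2.INTER_CUBIC)[:600])
```

```text
(no output)
```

View pics/b.png

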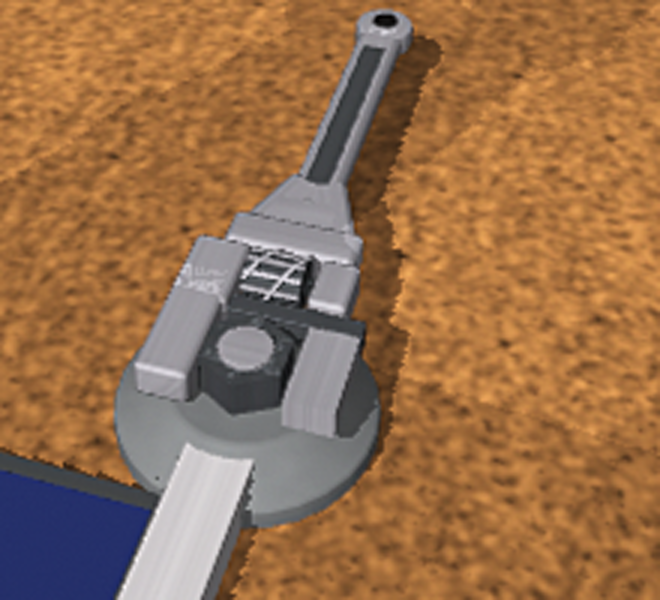

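The side view shows the nut's stud at side pixel (262,266), the worm at about (272,242) and the handle's end ring at (308,157). The fixed jaw is on the left and the moving jaw on the right.

Run:
```python
from h import *
p=shot('side')
f=lambda u,v:(180+u/3,150+v/3)
n=onz(p,f(246,348),47);w=onz(p,f(276,274),54);e=onz(p,f(384,20),44)
h1=onz(p,f(321,183),44);h2=onz(p,f(374,48),44)
for a in (n,w,e,h1,h2): print(a.round(1), np.hypot(*(a-n)[:2]).round(1), np.degrees(np.arctan2(*(a-n)[1::-1])).round(1))
d=h2-h1;print(np.degrees(np.arctan2(d[1],d[0])))
s=shot('scene')
for a in (n,w,e): print(proj(s,a).round(1))
c=s['img'][150:250,165:345]; cv2.imwrite('pics/c.png',cv2.resize(c[...,::-1],None,fx=4,fy=4,interpolation=cv2.INTER_CUBIC))
```

```text
[603.6 140.6  47. ] 0.0 0.0
[609.  102.3  54. ] 38.7 -82.0
[ 650.6 -113.2   44. ] 258.1 -79.5
[622.3  28.3  44. ] 113.9 -80.6
[644.7 -85.9  44. ] 230.2 -79.7
-78.90829651104627
[308.9 177.4]
[291.8 178.7]
[184.4 211.6]
```

View pics/c.png

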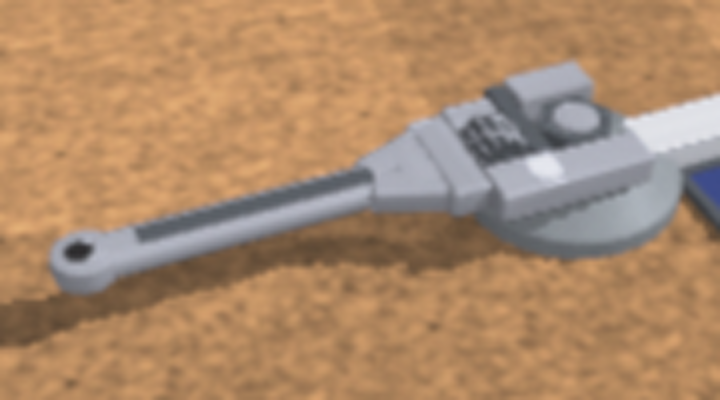

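The scene view agrees with this: stud at (309,179), ring at (185,212). That puts the nut at about (604,141) with the handle heading about -80°. Next I bring the wrist camera over it with the gripper shut and yaw 100°.

>>> {"api": "move_arm", "payload": {
  "plan": [
    [[0,0,-82],[0.603,-0.471,0.064],-1],
    [[0,0,-82],[0.603,-0.471,0.064],-1],
    [[0,0,-82],[0.603,-0.471,0.064],-1],
    [[0,0,-82],[0.603,-0.471,0.064],-1],
    [[0,0,-82],[0.603,-0.471,0.064],-1]
  ]
}}

```text
t: 1.32
eef_pos: [369.4, -333.3, 188.7]
tcp_rot: [3.141, 0.0, 1.261]
ft_force: [0.5, 0.3, -0.0]
opening: 0.532
grip_force: 0.0
```

```bash
cat >> h.py <<'E'
def go(x,y,z,yaw):
    from scipy.spatial.transform import Rotation as R
    s=readout.state(); r0=R.from_euler('xyz',s['tcp_rot']); r1=R.from_euler('xyz',[180,0,yaw],degrees=True)
    print('t',s['t'],'at',s['eef_pos'].round(1),np.degrees(s['tcp_rot']).round(2),'F',s['ft_force'].round(1),
      'turn',np.degrees((r0.inv()*r1).as_rotvec()).round(1),'shift mm',r0.inv().apply(np.array([x,y,z])-s['eef_pos']).round(1))
E
python3 -c "
from h import *
go(621,43,150,100)"
```

```text
t 1.325 at [ 369.4 -333.3  188.7] [1.7996e+02 2.0000e-02 7.2250e+01] F [ 0.5  0.3 -0. ] turn [  0.    0.  -27.7] shift mm [435.1 124.9  38.6]
```

>>> {"api": "move_arm", "payload": {
  "plan": [
    [[0,0,-27.7],[0.435,0.125,0.039],-1],
    [[0,0,-27.7],[0.435,0.125,0.039],-1],
    [[0,0,-27.7],[0.435,0.125,0.039],-1],
    [[0,0,-27.7],[0.435,0.125,0.039],-1],
    [[0,0,-27.7],[0.435,0.125,0.039],-1]
  ]
}}

```text
t: 1.95
eef_pos: [544.2, -75.3, 161.8]
tcp_rot: [3.141, 0.0, 1.739]
ft_force: [0.5, -0.8, 0.4]
opening: 0.021
grip_force: 0.0
```

```bash
python3 -c "
from h import *
go(621,43,150,100)"
```

```text
t 1.95 at [544.2 -75.3 161.8] [1.7997e+02 2.0000e-02 9.9630e+01] F [ 0.5 -0.8  0.4] turn [ 0.   0.  -0.4] shift mm [103.8  95.5  11.8]
```

>>> {"api": "move_arm", "payload": {
  "plan": [
    [[0,0,0],[0.104,0.095,0.012],-1],
    [[0,0,0],[0.104,0.095,0.012],-1],
    [[0,0,0],[0.104,0.095,0.012],-1],
    [[0,0,0],[0.104,0.095,0.012],-1]
  ]
}}

```text
t: 2.45
eef_pos: [619.3, 41.7, 149.4]
tcp_rot: [-3.141, 0.0, 1.74]
ft_force: [-0.7, 0.2, 1.3]
opening: 0.011
grip_force: 0.0
```

Run:
```python
from h import *
go(621,43,150,100)
p=shot('wrist','w1.png'); np.savez('w1.npz',K=p['K'],extrinsics=p['extrinsics'])
print(np.array(p['extrinsics']).round(2).tolist())
for X in [(604,141,47),(612,96,55),(633,-26,44)]: print(proj(p,X).round(1))
for nm,z in [('worm_top',55),('handle',44),('nut',45)]:
    for d in eyes.cut_out(p,nm)[:2]: print(nm,d['score'],d['uv'],d['mask'].sum(),onz(p,d['uv'],z).round(1))
cv2.imwrite('pics/w1b.png',cv2.resize(p['img'][...,::-1],(800,600),interpolation=cv2.INTER_CUBIC))
```

```text
t 2.45 at [619.3  41.7 149.4] [-1.7996e+02  1.0000e-02  9.9710e+01] F [-0.7  0.2  1.3] turn [-0.   0.  -0.3] shift mm [ 0.9  1.9 -0.6]
[[0.99, -0.16, -0.04, 608.34], [0.17, 0.96, 0.23, 107.26], [0.0, -0.24, 0.97, 318.76], [0.0, 0.0, 0.0, 1.0]]
[258.1  71.1]
[258.4 127.1]
[258.1 255.5]
worm_top 0.78 [264.8, 124.2] 10186 [616.9  99.3  55. ]
handle 0.77 [262.0, 126.7] 10240 [615.2  96.4  44. ]
nut 0.62 [247.7, 76.2] 1107 [596.  135.8  45. ]
nut 0.48 [267.8, 128.2] 10141 [620.5  96.1  45. ]
```

View pics/w1b.png

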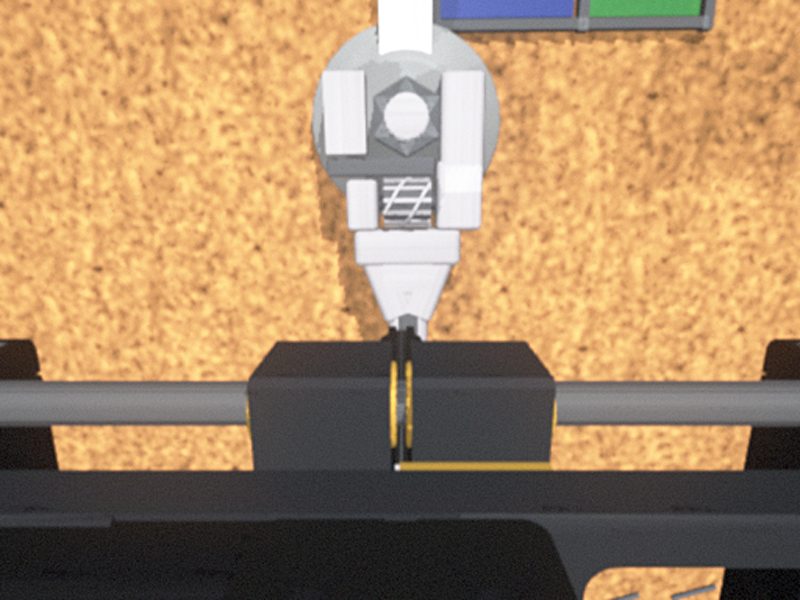

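Wrist view: stud at (406,116)/1.5625, worm window spanning (384..433, 177..227), centre at (408,201); handle straight below. The moving jaw on the left is slack.

Run:
```python
from h import *
p=dict(np.load('w1.npz'));k=1.5625
n=onz(p,(406/k,116/k),47);w=onz(p,(408.5/k,201/k),54);t=onz(p,(407/k,318/k),44)
for a in (n,w,t): print(a.round(1), np.hypot(*(a-n)[:2]).round(1), np.degrees(np.arctan2(*(a-n)[1::-1])).round(1))
for x in (384,433): print(onz(p,(x/k,201/k),53).round(1))
for y in (177,227): print(onz(p,(408/k,y/k),50).round(1))
ax=np.array([np.cos(np.radians(-79.7)),np.sin(np.radians(-79.7))])
print(n[:2]+46*ax, n[:2]+34*ax, n[:2]+170*ax)
```

```text
[605.9 138.8  47. ] 0.0 0.0
[614.8  95.1  54. ] 44.6 -78.4
[626.1  26.6  44. ] 114.0 -79.8
[601.6  92.8  53. ]
[628.   97.4  53. ]
[612.4 107.6  50. ]
[617.1  80.8  50. ]
[614.09967061  93.55454199] [611.95404402 105.36116244] [636.27114528 -28.44720272]
```

```bash
python3 -c "
from h import *
go(613.2,101.2,62,100.3)"
```

```text
t 2.65 at [619.   39.8 150.1] [1.7999e+02 1.0000e-02 9.9520e+01] F [ 0.1 -0.2  0.4] turn [ 0.   0.  -0.8] shift mm [61.5  4.4 88.1]
```

>>> {"api": "move_arm", "payload": {
  "plan": [
    [[0,0,-0.8],[0.0615,0.0044,0.045],-1],
    [[0,0,-0.8],[0.0615,0.0044,0.088],-1],
    [[0,0,-0.8],[0.0615,0.0044,0.088],-1],
    [[0,0,-0.8],[0.0615,0.0044,0.088],-1],
    [[0,0,-0.8],[0.0615,0.0044,0.088],-1]
  ]
}}

```text
t: 3.28
eef_pos: [614.5, 101.7, 63.9]
tcp_rot: [3.139, 0.001, 1.751]
ft_force: [1.0, 0.3, 0.2]
opening: 0.003
grip_force: 0.0
```

```bash
python3 -c "
from h import *
go(613.2,101.2,51.5,100.3)
s=shot('side','s1.png')
c=s['img'][130:330,180:400]; cv2.imwrite('pics/d.png',cv2.resize(c[...,::-1],None,fx=3,fy=3,interpolation=cv2.INTER_CUBIC))"
```

```text
t 3.275 at [614.5 101.7  63.9] [1.7983e+02 3.0000e-02 1.0035e+02] F [1.  0.3 0.2] turn [0.2 0.  0. ] shift mm [-0.2 -1.4 12.4]
```

View pics/d.png

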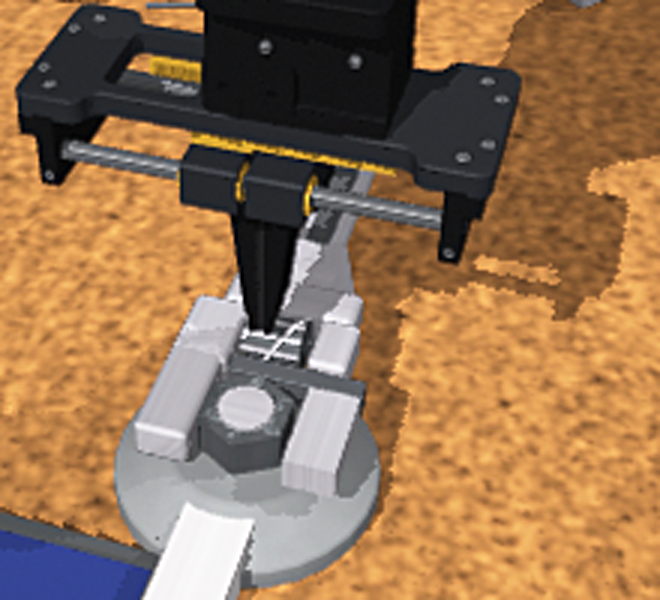

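The tapered fingertip hangs over the worm's nut-side edge, at crop (262,330), as planned. Pressing now.

>>> {"api": "move_arm", "payload": {
  "plan": [
    [[0,0,0],[0,-0.001,0.006],-1],
    [[0,0,0],[0,-0.001,0.0105],-1],
    [[0,0,0],[0,-0.001,0.0105],-1]
  ]
}}

```text
t: 3.7
eef_pos: [612.8, 102.2, 51.5]
tcp_rot: [3.141, 0.001, 1.753]
ft_force: [-1.2, -2.1, 7.5]
opening: 0.001
grip_force: 3.7
```

```bash
python3 -c "
from h import *
go(615.7,87.4,51.5,100.3)"
```

```text
t 3.7 at [612.8 102.2  51.5] [1.7996e+02 3.0000e-02 1.0042e+02] F [-1.2 -2.1  7.5] turn [0.  0.  0.1] shift mm [-15.    0.2  -0. ]
```

>>> {"api": "move_arm", "payload": {
  "plan": [
    [[0,0,0],[0,0,0.001],-1],
    [[0,0,0],[-0.005,0,0.001],-1],
    [[0,0,0],[-0.01,0,0.001],-1],
    [[0,0,0],[-0.015,0,0.001],-1],
    [[0,0,0],[-0.015,0,0.001],-1]
  ]
}}

```text
t: 4.32
eef_pos: [615.5, 87.8, 50.8]
tcp_rot: [3.141, -0.0, 1.753]
ft_force: [-1.8, 0.2, 8.8]
opening: 0.003
grip_force: 4.2
```

>>> {"api": "move_arm", "payload": {
  "plan": [
    [[0,0,0],[0,0,-0.012],-1],
    [[0,0,0],[0,0,-0.012],-1],
    [[0,0,0],[0.015,0,-0.012],-1],
    [[0,0,0],[0.015,0,-0.012],-1],
    [[0,0,0],[0.015,0,-0.012],-1]
  ]
}}

```text
t: 4.95
eef_pos: [612.3, 102.8, 62.0]
tcp_rot: [-3.141, 0.0, 1.753]
ft_force: [-0.0, -1.0, 0.0]
opening: 0.005
grip_force: 0.0
```

```bash
python3 -c "
from h import *
go(613.2,101.2,51,100.3)
s=shot('side','s2.png')
c=np.hstack([cv2.imread('pics/'+f)[220:310,215:310] for f in ('s1.png','s2.png')]); cv2.imwrite('pics/e.png',cv2.resize(c,None,fx=4,fy=4,interpolation=cv2.INTER_CUBIC))"
```

```text
t 4.95 at [612.3 102.8  62. ] [-1.7997e+02  1.0000e-02  1.0047e+02] F [-0. -1.  0.] turn [-0.   0.   0.2] shift mm [-1.7  0.6 11. ]
```

View pics/e.png

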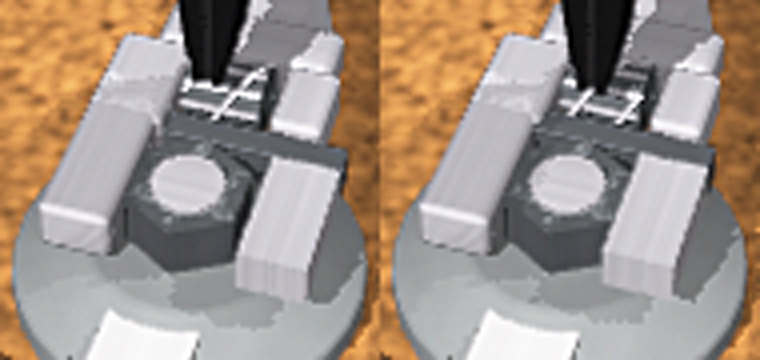

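The worm rolled and the moving jaw closed by about 4 mm (its left edge went from 237 to 225 in the 4x crop). I'll repeat the stroke.

>>> {"api": "move_arm", "payload": {
  "plan": [
    [[0,0,0],[0,0,0.0115],-1],
    [[0,0,0],[0,0,0.0115],-1],
    [[0,0,0],[-0.005,0,0.0115],-1],
    [[0,0,0],[-0.01,0,0.0115],-1],
    [[0,0,0],[-0.016,0,0.0115],-1]
  ]
}}

```text
t: 5.62
eef_pos: [615.5, 87.3, 50.8]
tcp_rot: [3.141, -0.001, 1.752]
ft_force: [-1.6, 5.9, 8.7]
opening: 0.005
grip_force: 4.1
```

>>> {"api": "move_arm", "payload": {
  "plan": [
    [[0,0,0],[0,0,0],-1],
    [[0,0,0],[0,0,-0.0115],-1],
    [[0,0,0],[0.016,0,-0.0115],-1],
    [[0,0,0],[0.016,0,-0.0115],-1],
    [[0,0,0],[0.016,0,-0.0115],-1]
  ]
}}

```text
t: 6.25
eef_pos: [612.2, 102.8, 61.9]
tcp_rot: [-3.141, 0.0, 1.753]
ft_force: [0.9, 0.2, -0.2]
opening: 0.004
grip_force: 0.0
```

>>> {"api": "move_arm", "payload": {
  "plan": [
    [[0,0,0],[0,0,0.0115],-1],
    [[0,0,0],[0,0,0.0115],-1],
    [[0,0,0],[-0.005,0,0.0115],-1],
    [[0,0,0],[-0.01,0,0.0115],-1],
    [[0,0,0],[-0.016,0,0.0115],-1]
  ]
}}

```text
t: 6.88
eef_pos: [615.5, 87.0, 50.4]
tcp_rot: [3.141, -0.001, 1.752]
ft_force: [-0.4, 3.8, 6.1]
opening: 0.003
grip_force: 2.9
```

>>> {"api": "move_arm", "payload": {
  "plan": [
    [[0,0,0],[0,0,0],-1],
    [[0,0,0],[0,0,-0.0115],-1],
    [[0,0,0],[0.016,0,-0.0115],-1],
    [[0,0,0],[0.016,0,-0.0115],-1],
    [[0,0,0],[0.016,0,-0.0115],-1]
  ]
}}

```text
t: 7.5
eef_pos: [612.3, 102.8, 61.9]
tcp_rot: [-3.141, 0.0, 1.753]
ft_force: [1.1, -0.4, -0.3]
opening: 0.004
grip_force: 0.0
```

```bash
python3 -c "
from h import *
go(613.2,101.2,51,100.3)
s=shot('side','s3.png')
c=np.hstack([cv2.imread('pics/'+f)[220:310,215:310] for f in ('s2.png','s3.png')]); cv2.imwrite('pics/f.png',cv2.resize(c,None,fx=4,fy=4,interpolation=cv2.INTER_CUBIC))"
```

```text
t 7.5 at [612.3 102.8  61.9] [-1.7997e+02  1.0000e-02  1.0047e+02] F [ 1.1 -0.4 -0.3] turn [-0.   0.   0.2] shift mm [-1.7  0.6 10.9]
```

View pics/f.png

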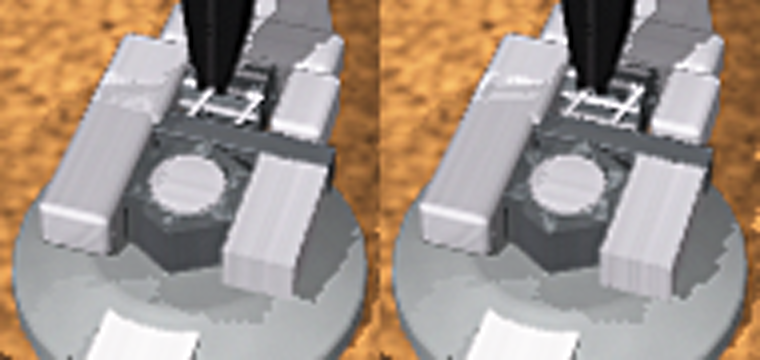

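The drag force on the last two strokes was about 0.65 of the press force each time, and the jaw has stopped and sits against the nut. So it's tight and the finger is slipping. Next, straddle the handle.

>>> {"api": "move_arm", "payload": {
  "plan": [
    [[0,0,0],[-0.03,0,-0.045],-0.25],
    [[0,0,0.2],[-0.09,0,-0.048],-0.25],
    [[0,0,0.2],[-0.133,0,-0.048],-0.25],
    [[0,0,0.2],[-0.133,0,-0.048],-0.25],
    [[0,0,0.2],[-0.133,0,-0.048],-0.25]
  ]
}}

```text
t: 8.18
eef_pos: [636.3, -28.1, 109.9]
tcp_rot: [-3.141, -0.0, 1.749]
ft_force: [-0.1, 0.4, 0.8]
opening: 0.373
grip_force: 0.0
```

Run:
```python
from h import *
go(636.3,-28.4,26,100.3); print(readout.state()['opening'])
p=shot('wrist','w2.png'); np.savez('w2.npz',K=p['K'],extrinsics=p['extrinsics'])
s=shot('side','s4.png')
c=np.hstack([p['img'][:300,100:400],s['img'][60:360,180:400]])[...,::-1]
cv2.imwrite('pics/g.png',cv2.resize(c,None,fx=1.5,fy=1.5,interpolation=cv2.INTER_CUBIC))
```

```text
t 8.175 at [636.3 -28.1 109.9] [-1.7996e+02 -2.0000e-02  1.0019e+02] F [-0.1  0.4  0.8] turn [-0.  -0.  -0.1] shift mm [-0.3  0.  83.9]
0.3727742803912195
```

View pics/g.png

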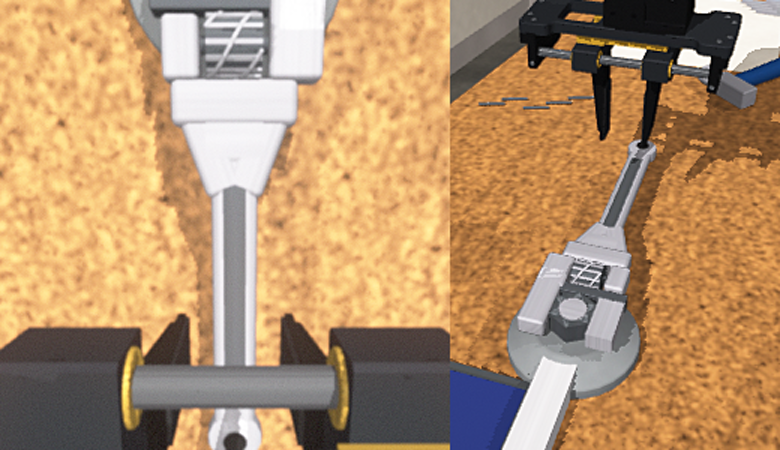

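The handle (column 235) sits centred between the fingers (188 and 283). I'll descend, then swing.

>>> {"api": "move_arm", "payload": {
  "plan": [
    [[0,0,0],[0,0,0.04],-0.25],
    [[0,0,0],[0,0,0.075],-0.25],
    [[0,0,0],[0,0,0.084],-0.25],
    [[0,0,0],[0,0,0.084],-0.25]
  ]
}}

```text
t: 8.78
eef_pos: [636.7, -27.7, 26.4]
tcp_rot: [-3.141, -0.0, 1.75]
ft_force: [0.3, -0.9, 0.7]
opening: 0.374
grip_force: 0.0
```

>>> {"api": "move_arm", "payload": {
  "plan": [
    [[0,0,5],[0.0006,-0.0148,0],-0.25],
    [[0,0,10],[0.0026,-0.0295,0],-0.25],
    [[0,0,15],[0.0058,-0.044,0],-0.25],
    [[0,0,20],[0.0103,-0.0581,0],-0.25],
    [[0,0,25],[0.0159,-0.0718,0],-0.25]
  ]
}}

```text
t: 9.4
eef_pos: [564.1, -25.6, 28.1]
tcp_rot: [3.137, -0.0, 1.31]
ft_force: [2.7, -0.3, -0.9]
opening: 0.373
grip_force: 1.1
```

Run:
```python
from h import *
a=np.radians(-79.7-49); go(605.9+170*np.cos(a),138.8+170*np.sin(a),26,100.3-49)
```

```text
t 9.4 at [564.1 -25.6  28.1] [ 1.7976e+02 -1.0000e-02  7.5070e+01] F [ 2.7 -0.3 -0.9] turn [ 0.2 -0.1 23.8] shift mm [ 14.  -70.5   1.8]
```

>>> {"api": "move_arm", "payload": {
  "plan": [
    [[0,0,5],[0.0006,-0.0148,0],-0.25],
    [[0,0,10],[0.0026,-0.0295,0],-0.25],
    [[0,0,15],[0.0058,-0.044,0],-0.25],
    [[0,0,20],[0.0103,-0.0581,0],-0.25],
    [[0,0,23],[0.0135,-0.0664,0],-0.25]
  ]
}}

```text
t: 10.02
eef_pos: [503.2, 4.7, 28.0]
tcp_rot: [3.138, -0.002, 0.91]
ft_force: [1.4, -3.7, -0.1]
opening: 0.374
grip_force: 1.2
```

Run:
```python
from h import *
go(0,0,0,0)
p=shot('wrist'); s=shot('side','s5.png')
from math import *
st=readout.state()['eef_pos'];print(degrees(atan2(st[1]-138.8,st[0]-605.9)))
c=np.hstack([cv2.imread('pics/'+f)[200:330,190:350] for f in ('s4.png','s5.png')]); cv2.imwrite('pics/i.png',cv2.resize(c,None,fx=2.5,fy=2.5,interpolation=cv2.INTER_CUBIC))
```

```text
t 10.025 at [503.2   4.7  28. ] [ 1.7981e+02 -1.0000e-01  5.2120e+01] F [ 1.4 -3.7 -0.1] turn [ 0.1 -0.2 52.1] shift mm [-312.7 -394.4   26.1]
-127.63159667576811
```

View pics/i.png

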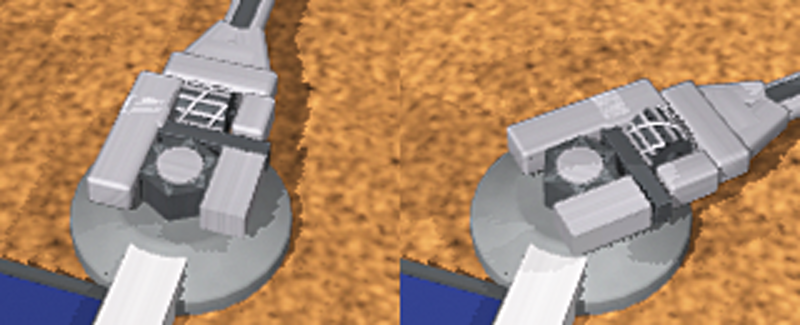

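The wrench and nut have turned together, by roughly 47°. I'll back off from the handle, lift, and measure the nut angle from above.

>>> {"api": "move_arm", "payload": {
  "plan": [
    [[0,0,0],[0,0.004,0],-0.25],
    [[0,0,0],[0,0.005,-0.005],-0.25],
    [[0,0,0],[0,0.005,-0.06],-0.25],
    [[0,0,0],[0.02,0.005,-0.12],-0.25],
    [[0,0,0],[0.06,0.005,-0.12],-0.25]
  ]
}}

```text
t: 10.75
eef_pos: [545.1, 48.6, 151.2]
tcp_rot: [3.135, -0.004, 0.91]
ft_force: [0.5, -0.3, 0.0]
opening: 0.375
grip_force: 0.0
```

>>> {"api": "move_arm", "payload": {
  "plan": [
    [[0,0,0],[0,0,0],-0.25],
    [[0,0,0],[0,0,0],-0.25]
  ]
}}

```text
t: 11.0
eef_pos: [542.5, 48.7, 146.0]
tcp_rot: [-3.141, 0.001, 0.912]
ft_force: [-0.1, -0.9, -0.2]
opening: 0.375
grip_force: 0.0
```

Run:
```python
from h import *
go(0,0,0,0)
p=shot('wrist','w3.png'); 
q=dict(np.load('w1.npz')); q['img']=cv2.imread('pics/w1.png'); p['img']=cv2.imread('pics/w3.png')
# rectify plane z=45 around nut, world axes, 0.5mm/px
out=[]
for c in (q,p):
    R=80; W=np.float32([[605.9+a*R,138.8+b*R] for a,b in((-1,1),(1,1),(1,-1),(-1,-1))])
    I=np.float32([proj(c,(*w,45)) for w in W])
    out.append(cv2.warpPerspective(c['img'],cv2.getPerspectiveTransform(I,np.float32([[0,0],[400,0],[400,400],[0,400]])),(400,400),flags=cv2.INTER_CUBIC))
cv2.imwrite('pics/j.png',np.hstack(out))
```

```text
t 11.0 at [542.5  48.7 146. ] [-1.7995e+02  5.0000e-02  5.2260e+01] F [-0.1 -0.9 -0.2] turn [-0.   0.1 52.3] shift mm [-370.4 -399.1  146.6]
```

View pics/j.png

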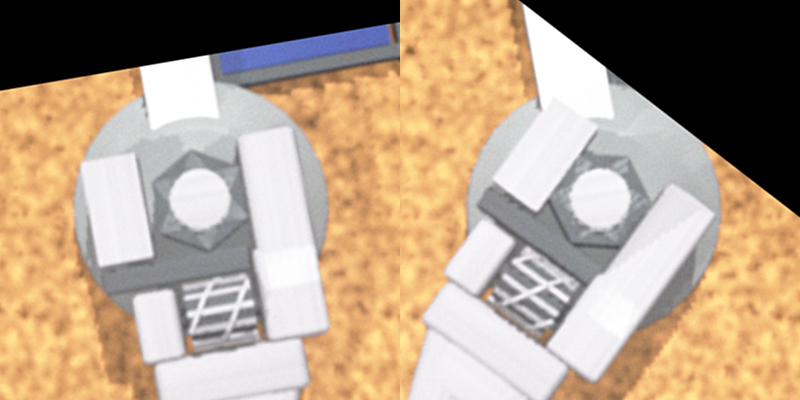

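Nut corners, mod 60°, went from about -20° to about -64°, so roughly 44° of turn. I'll confirm that numerically with a hex fit.

Run:
```python
from h import *
j=cv2.cvtColor(cv2.imread('pics/j.png'),cv2.COLOR_BGR2GRAY).astype(np.float32)
pol=[]
for im in (j[:,:400],j[:,400:]):
    im=cv2.GaussianBlur(im,(0,0),1.2); best=[]
    g=np.hypot(cv2.Sobel(im,5,1,0),cv2.Sobel(im,5,0,1)).clip(0,150)
    for r in np.arange(44,50,1.):          # px to flat (45 = 18 mm)
      for dx in range(-5,6):
        for dy in range(-5,6):
          for a in np.arange(-60,0,1.):
            k=np.radians(a+60*np.arange(7)); c=np.c_[200+dx+r/.866*np.cos(k),200+dy-r/.866*np.sin(k)]
            t=np.linspace(.1,.9,12)[:,None,None]; P=((1-t)*c[:-1]+t*c[1:]).reshape(-1,2).round().astype(int)
            best.append((g[P[:,1],P[:,0]].mean(),a,r,dx,dy))
    best.sort(reverse=True); print([tuple(np.round(b,1)) for b in best[:4]])
# handle direction now, from ring in side picture via mask
p=shot('side'); d=eyes.cut_out(p,'handle')[0]; m=d['mask']; v,u=np.nonzero(m)
X=np.array([onz(p,(a,b),44)[:2] for a,b in zip(u,v)])-[605.9,138.8]; r=np.hypot(*X.T)
S=X[(r>130)&(r<215)]; c=S.mean(0); print(d['score'],len(S),np.degrees(np.arctan2(c[1],c[0])))
```

```text
[(np.float64(76.9), np.float64(-21.0), np.float64(47.0), np.float64(0.0), np.float64(1.0)), (np.float64(76.5), np.float64(-19.0), np.float64(47.0), np.float64(0.0), np.float64(1.0)), (np.float64(75.8), np.float64(-20.0), np.float64(47.0), np.float64(0.0), np.float64(1.0)), (np.float64(75.7), np.float64(-22.0), np.float64(47.0), np.float64(0.0), np.float64(1.0))]
[(np.float64(99.7), np.float64(-4.0), np.float64(45.0), np.float64(1.0), np.float64(-1.0)), (np.float64(99.5), np.float64(-5.0), np.float64(45.0), np.float64(1.0), np.float64(-1.0)), (np.float64(98.9), np.float64(-6.0), np.float64(45.0), np.float64(1.0), np.float64(-1.0)), (np.float64(98.9), np.float64(-4.0), np.float64(45.0), np.float64(0.0), np.float64(-1.0))]
0.64 977 -128.2581603211692
```

The fit gives -20° to -65°, so the nut has turned about 45°. The robot is touching nothing, so I'm handing the job in.

```bash
python3 -c "
from h import *
print(env.job_done())"
```

```text
the job is handed in; nothing more can be done
None
```

I closed the wrench's jaw snug with three worm strokes, swung the handle to turn the nut about 45° clockwise (measured from the camera image), released it clear and handed the job in at about 11 s; no verdict came back.

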